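# Clamp a flow cell with the cam lever

### The arm

A 6-joint arm with a two-finger parallel gripper is mounted at the origin on the work surface. World frame = base frame: x ahead of the robot, y to its left, z up, the work surface at z = 0. Lengths are in m, angles in rad, forces in N, time in s.
With the tool pointing down it reaches from about 0.35 to 0.775 m from the base axis. Payload 5.5 kg.
Tool frame: the origin (TCP) lies on the centre line of the jaws, within the pads' length; the fingertips stand 17 mm ahead of it and the grasp point (between the pads) lies 2 mm behind it; z points along the fingers, y is the direction in which the jaws open and shut (so a half turn about z gives the same grasp; the last joint's range is limited). The gripper opens to 85 mm and grips with 20 to 120 N. Pads are 22 mm wide; open, the fingers measure 114 mm over their backs; the gripper's body (76 mm by 85 mm) begins 54 mm behind the grasp point. The pads swing forward as they close: fully open they stand 13 mm farther back than shut.
Start: joints at [-1.254, 0.313, 0.046, 1.304, 0, 1.431], TCP at [0.254, -0.516, 0.248] pointing down, gripper open.
Joint ranges: [-2.76, 2.76], [-0.86, 1.69], [-1.03, 1.26], [-2.2, 2.34], [-1.47, 1.5], [-3.14, 3.14]. Speed limits (rad/s): [2.57, 2.57, 3.14, 3.14, 3.14, 3.14].

### API

Orientations are given as a unit quaternion [w, x, y, z].
In Python, from workcell import env gives the robot as it stands.
- The arm moves only by the tool servo_tool, never from a script. Its argument "increments" is a list of rows, each an object of numbers: "claw": the closure, from 0 (fully open) to 1 (shut); "x", "y", "z": the shift along the world's x, y, z in units of 25 mm (1.0 is 25 mm); "ax", "ay", "az": the turn, a rotation vector about the world's x, y, z in units of 8 degrees (1.0 is 8 degrees). A call has 1 to 5 rows; each row shifts and turns the commanded pose from where the row before left it; what a row does not reach is not made up. A row lasts 1/10 s, in which the tool goes at most 50 mm and 8.59 degrees, less where a joint would pass 70% of its speed; a pose out of reach is approached as far as the arm can. A call is refused whole if a number of a shift passes 1 or a number of a turn 1, either way. A call with a gripper value outside its range is refused whole. The fingers move at their own pace and stop on an object; "newtons" is the grip in N (left out, the last holds). Time passes only in rows, so rows that do not move let the fingers close. It gives the time, the measured TCP pose, the force and the opening at its end, in the units of the state.
- env.get_state(): the state, without advancing time (a new reading comes with each control period).
- env.read_camera(name): name is "scene" or "top"; returns the picture (420x560x3 uint8, red, green, blue); there is no depth.
- env.calibration(name): a dict with "K" (3x3 intrinsics, pixels), "world_to_cam" (4x4, takes a point from world to camera coordinates). Camera axes: x right, y down, z forward; pixel columns grow to the right and rows downward; lengths in m; the calibration is good to about 2 mm. A picture is of the moment at which its call begins. calibration takes no time and is no camera call.
- env.hand_in(): hands the job in, once; it reports no verdict.
The state is a dict: "clock": time; "joint_pos": joint angles; "qvel": joint speeds; "tau": joint torques, N m; "tcp_pos": TCP position; "orientation": TCP orientation; "wrist_force": force on the tool from outside, world axes, zero at the start; "ft_torque": the same for the moment, N m; "finger_gap": finger opening in m.
Only numpy, scipy, OpenCV 4.12 (cv2) and the standard library are available. Lean on these libraries where they do the work, as an engineer would, in place of code of your own. Each camera call takes 0.05 s, during which the arm holds its last target.

### The job

Clamp the flow cell in its holder on the bench: with the cam lever still up, screw the knurled nut down clockwise until it is finger-tight and the forked strap bears lightly on the cell, then press the cam lever all the way down to its stop and let go. The nut sets the clamping force: if it is too loose the cell leaks under the closed lever, if it is too tight the glass breaks. Do not force the strap or the lever, do not push on the cell itself, and leave the dish, the bottle and the slide box where they are.

Things in the scene. Friction and masses are not known exactly. Their poses are not given: they have to be found in the camera images.
- holder: Aluminium base plate screwed to the bench, 96 x 170 x 14 mm. Origin at bench level on the axis of the upright stud; z up. The steel strap lies along its y axis: +y is the forked nose over the cell, -y the heel with the cam lever. Nut on the stud at the origin, pads at y +45 mm, lever pin at y -70 mm.
- cell: Flow cell, steel frame with a glass window, 76 (x) x 40 (y) x 10 mm, lying loose between locating strips under the forked nose. Origin at the centre of its underside, axes as the holder's. It rests on a gasket whose thickness differs by up to 1.2 mm from one start to another, so the nut position that grips it must be found by feel.
- strap: Clamp strap, steel, 44 mm wide and 10 mm thick, top about 46 mm above the bench, with two small pads under the nose. It rocks on the cam at its heel; a light spring keeps it up against the nut. Origin on the stud axis at mid thickness, y towards the nose. It carries the lever. It starts with the pads 0.3 to 2.5 mm clear of the cell.
- nut_grip (a point): Centre of the knurled round steel nut on the stud, 34 mm diameter, 32 mm tall, 18 mm above its lower face (about 71 mm above the bench). Clockwise from above tightens; 3 mm pitch. 0.4 to 3.2 rad until the pads touch, then 0.7 to 1.2 rad more. Torque: under 0.05 N m free; finger-tight is 0.1 to 0.18 above that, +0.2 per rad. Read it after a small slow turn; after a fast one the grip springs back.
- lever_pin (a point): Centre of the cam lever's pin at the strap's heel, 70 mm from the stud, about 41 mm above the bench (2.5 mm higher when the lever is closed). Axes as the strap's; the pin lies along x and the lever turns about it.
- lever_tip (a point): Point on the mid line of the black lever grip, 70 mm from the pin and 10 mm from the lever's end; the lever is 80 mm long, its grip 20 mm wide (along the pin) and 8 mm thick. Upright when open; lying flat, pointing away from the nut (-y of the holder) about 45 mm above the bench when closed.
- lever (a joint): Angle of the cam lever (rad): 0 upright (open), starts at 0 to 0.35; grows as it swings down away from the nut; free until about 0.64, then it bites and needs 4 to 10 N at the grip, passes dead centre near 1.45 and stops at 1.6 (closed), where it stays.
- dish: Closed Petri dish, clear plastic, 90 mm diameter, 16 mm high, standing loose; a bystander. Origin at the centre of its underside.
- reagent: Small brown reagent bottle with a black cap, 42 mm diameter, 75 mm high, standing loose; a bystander. Origin at the centre of its underside.
- slidebox: Slide box, grey with a white lid, 87 x 102 x 36 mm, standing loose; a bystander. Origin at the centre of its underside.
Things that resemble listed ones, but are neither listed nor needed, are in the scene too. What is shaped like the cell but green is not meant. Of the things that look like the holder, the smaller one is meant.

How it is judged:
On the way:
1. with the lever still up, the nut is run down until the strap bears on the cell (contact force between strap and cell above 5 N and value of joint lever below 0.55 rad), for 0.3 s.
At the end, for the whole second after the job is handed in: The lever is down past dead centre (over 1.5 rad) and the strap holds the cell in its nest (moved under 6 mm, at rest) with 41 to 57 N, hands off (value of joint lever above 1.5 rad and contact force between strap and cell between 41 and 57 N and distance of cell from where it was at the start of the episode below 0.006 m and linear speed of cell below 0.01 m/s); the robot touches nothing.
It fails at once if the glass breaks: the strap presses on the cell with over 75 N (contact force between strap and cell above 75 N).
It fails at once if the strap or its lever is forced: pushed with over 60 N (contact force between the fingers and strap above 60 N).
It fails at once if the gripper pushes on the cell (over 5 N) (contact force between the fingers and cell above 5 N).
It fails at once if the dish, the bottle or the slide box is displaced by over 30 mm (distance of any of dish, reagent, slidebox from where it was at the start of the episode above 0.03 m).
It also fails if it takes over 72 s, if anything falls off the work surface, if the arm or the gripper's body presses on something with over 40 N, if the wrist force passes 120 N, or if a joint passes its speed limit or range.

## Working session

There is one attempt and no reset: what is moved stays moved. The work goes in short steps, Python scripts to look and compute and a tool call to move; the robot and the scene stay as the last step left them, time stands still between calls to the robot, and variables do not carry over. Pictures are saved under pics/ and viewed, and the job is handed in when it is done.

Besides the shell and the picture viewer there is one more tool, called after "Request:" by a JSON object that holds its "fn" and its "kwargs", one argument or row to a line. servo_tool: Moves the arm, as the interface text tells. Its arguments: {"type":"object","properties":{"increments":{"type":"array"},"newtons":{"type":"number"}},"required":["increments"]}

```bash
mkdir -p pics; ls
python3 - <<'E'
from workcell import env
import cv2
for n in("scene","top"):
    cv2.imwrite(f"pics/{n}0.png",env.read_camera(n)[:,:,::-1])
    c=env.calibration(n);print(c)
print(env.get_state())
E
```

```text
pics
{'K': array([[413.49398152,   0.        , 279.63648765],
       [  0.        , 413.49398152, 213.77839983],
       [  0.        ,   0.        ,   1.        ]]), 'world_to_cam': array([[-0.10934341,  0.99377666, -0.02125949,  0.07800248],
       [ 0.6162103 ,  0.05098738, -0.78592948, -0.25633929],
       [-0.77995441, -0.09903653, -0.61795055,  1.4055789 ],
       [ 0.        ,  0.        ,  0.        ,  1.        ]])}
{'K': array([[383.83786165,   0.        , 278.60746496],
       [  0.        , 383.83786165, 206.25977088],
       [  0.        ,   0.        ,   1.        ]]), 'world_to_cam': array([[ 0.01840818, -0.99968844,  0.01685708, -0.04403358],
       [-0.98459436, -0.02105723, -0.17358148,  0.57211381],
       [ 0.17388237, -0.01340207, -0.98467523,  0.90852434],
       [ 0.        ,  0.        ,  0.        ,  1.        ]])}
{'clock': 0.1, 'joint_pos': array([-1.25359208e+00,  3.13975246e-01,  4.50741315e-02,  1.30359008e+00,
       -7.50807239e-06,  1.43121623e+00]), 'qvel': array([ 0.00068497, -0.00089081,  0.00259727,  0.00048788, -0.00191343,
       -0.00150046]), 'tau': array([ 1.59988682e-03, -4.81728172e+01,  2.99241793e+01,  1.28023801e-02,
       -1.80457232e-04, -5.03090263e-06]), 'tcp_pos': array([ 0.25347577, -0.51563435,  0.24746205]), 'orientation': array([-8.43761857e-04,  9.74031335e-01,  2.26411661e-01, -7.89027755e-05]), 'wrist_force': array([ 0.29934216,  0.39999882, -0.90976922]), 'ft_torque': array([0.03600794, 0.00909263, 0.00834166]), 'finger_gap': 0.08534513097958897}
```

View pics/scene0.png

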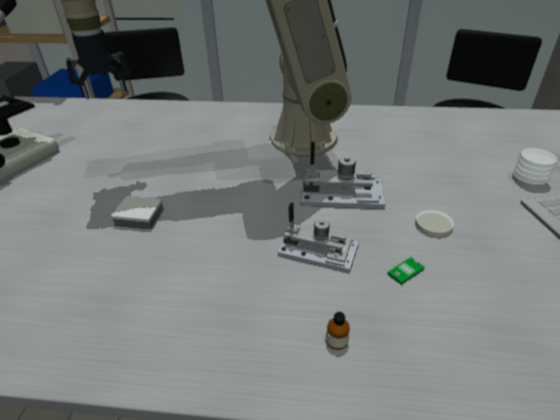

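View pics/top0.png

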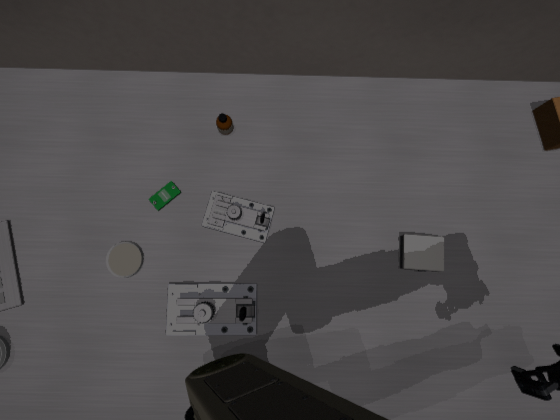

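Two holder candidates: the large one at top (211,309) / scene (343,192), and the small one at top (239,217) / scene (319,249). Only the small one is about 70 px long, which fits 170 mm, so I choose it. The green slab at top (165,195) is the decoy cell. Next is a close crop.

Run:
```python
import cv2
a=cv2.imread("pics/top0.png")[180:250,195:285]; b=cv2.imread("pics/scene0.png")[195:275,270:365]
cv2.imwrite("pics/c1.png",cv2.resize(a,None,fx=8,fy=8,interpolation=cv2.INTER_CUBIC))
cv2.imwrite("pics/c2.png",cv2.resize(b,None,fx=7,fy=7,interpolation=cv2.INTER_CUBIC))
```

```text
(no output)
```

View pics/c1.png

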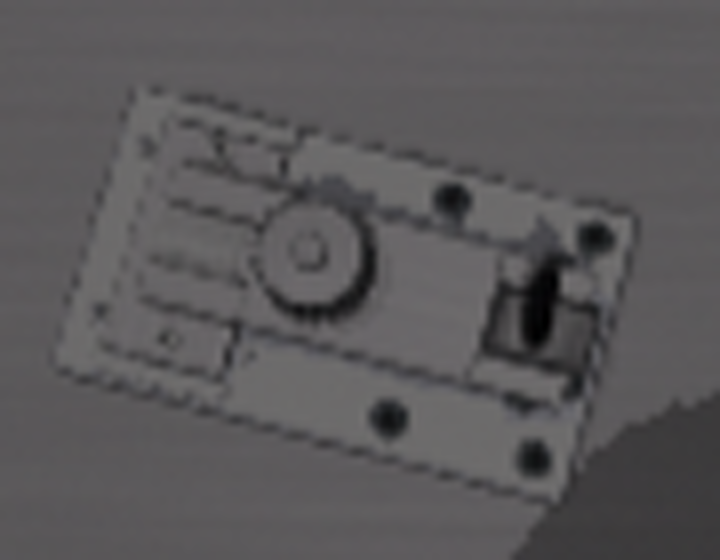

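View pics/c2.png

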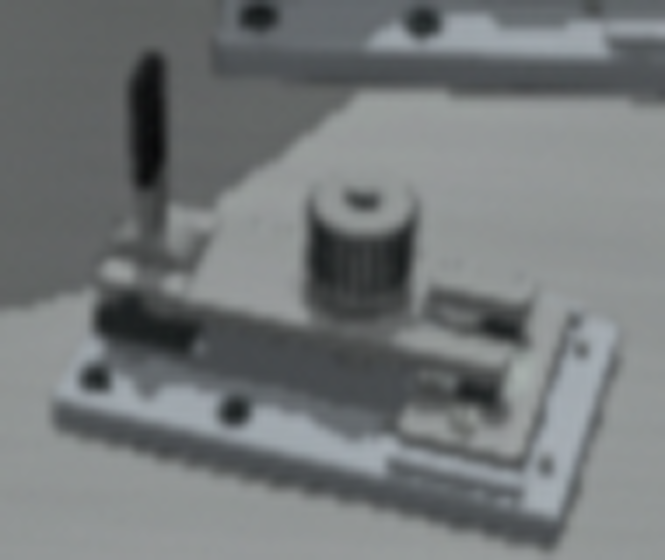

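```bash
cat > h.py <<'E'
import numpy as np
from workcell import env
def ray(n,u,v,z):
    c=env.calibration(n);K=c["K"];T=c["world_to_cam"];R=T[:3,:3]
    o=-R.T@T[:3,3]; d=R.T@np.linalg.inv(K)@np.array([u,v,1.])
    return o+d*(z-o[2])/d[2]
def pix(n,p):
    c=env.calibration(n);q=c["K"]@(c["world_to_cam"]@np.append(p,1))[:3];return q[:2]/q[2]
def top(u,v,z): return ray("top",195+(u+.5)/8-.5,180+(v+.5)/8-.5,z)
def sc(u,v,z): return ray("scene",270+(u+.5)/7-.5,195+(v+.5)/7-.5,z)
E
python3 - <<'E'
from h import *
C=[top(*p,.014) for p in((135,92),(638,212),(562,500),(58,370))]
for c in C: print(c)
for i in range(4):
    d=C[(i+1)%4]-C[i];print(np.linalg.norm(d),np.degrees(np.arctan2(d[1],d[0])))
print('ctr',np.mean(C,0))
print('nut',top(308,250,.085),sc(362,198,.085))
D=[sc(*p,.014) for p in((52,405),(560,518),(620,328))]
for d in D: print('s',d)
print('angle',[np.degrees(np.arctan2(*(D[1]-D[0])[[1,0]]))])
print('levertip sc', [sc(150,55,z) for z in(.11,.12)], 'top',[top(545,265,z) for z in(.11,.12)])
print('bystanders', ray("top",125,259,.016),ray("top",225,118,.07),ray("top",423,252,.036))
E
```

```text
[0.61575677 0.14255954 0.014     ]
[ 0.57958747 -0.02199259  0.014     ]
[4.85824462e-01 3.38075093e-04 1.40000000e-02]
[0.52422299 0.16271557 0.014     ]
0.16848033445750052 -102.39673198000588
0.09638548157856634 166.60395092531172
0.16685591992218865 76.69528393718767
0.09372672130999704 -12.418521394195356
ctr [0.55134792 0.07090515 0.014     ]
nut [0.5533551  0.07677567 0.085     ] [0.5506891  0.07675455 0.085     ]
s [ 0.57922667 -0.02053745  0.014     ]
s [0.61603289 0.14314814 0.014     ]
s [0.52552668 0.16508184 0.014     ]
angle [np.float64(77.32729149875063)]
levertip sc [array([0.51407326, 0.00630942, 0.11      ]), array([0.52747232, 0.00753438, 0.12      ])] top [array([0.54634116, 0.0050061 , 0.11      ]), array([0.54475628, 0.00472573, 0.12      ])]
bystanders [0.43623785 0.35012964 0.016     ] [0.79441052 0.10815296 0.07      ] [ 0.46704685 -0.39593353  0.036     ]
```

Nut axis is (0.552, 0.077) in both views, within 3 mm. The plate measures 168×95 mm and the strap +y is at 77°. I pre-wind joint 6 during transit so that one grasp covers the whole turn.

Request:
{"fn": "servo_tool", "kwargs": {
  "increments": [
    {"x": 0.35, "y": 0.7, "az": 1, "claw": 0},
    {"x": 0.35, "y": 0.7, "az": 1, "claw": 0},
    {"x": 0.35, "y": 0.7, "az": 1, "claw": 0},
    {"x": 0.35, "y": 0.7, "az": 1, "claw": 0},
    {"x": 0.35, "y": 0.7, "az": 1, "claw": 0}
  ]
}}

```text
schema error: expected keys claw, x, y, z, ax, ay, az
```

Request:
{"fn": "servo_tool", "kwargs": {
  "increments": [
    {"x": 0.35, "y": 0.7, "az": 1, "claw": 0},
    {"x": 0.35, "y": 0.7, "az": 1, "claw": 0},
    {"x": 0.35, "y": 0.7, "az": 1, "claw": 0},
    {"x": 0.35, "y": 0.7, "az": 1, "claw": 0},
    {"x": 0.35, "y": 0.7, "az": 1, "claw": 0}
  ]
}}

```text
schema error: expected keys claw, x, y, z, ax, ay, az
```

Run:
```python
from h import *
s=env.get_state();print({k:np.round(s[k],3) for k in("clock","joint_pos","tcp_pos","orientation","ft_torque","wrist_force")})
```

```text
{'clock': np.float64(0.1), 'joint_pos': array([-1.254,  0.314,  0.045,  1.304, -0.   ,  1.431]), 'tcp_pos': array([ 0.253, -0.516,  0.247]), 'orientation': array([-0.001,  0.974,  0.226, -0.   ]), 'ft_torque': array([0.036, 0.009, 0.008]), 'wrist_force': array([ 0.299,  0.4  , -0.91 ])}
```

All keys are required.

Request:
{"fn": "servo_tool", "kwargs": {
  "increments": [
    {"claw": 0, "x": 0.35, "y": 0.7, "z": 0, "ax": 0, "ay": 0, "az": 1},
    {"claw": 0, "x": 0.35, "y": 0.7, "z": 0, "ax": 0, "ay": 0, "az": 1},
    {"claw": 0, "x": 0.35, "y": 0.7, "z": 0, "ax": 0, "ay": 0, "az": 1},
    {"claw": 0, "x": 0.35, "y": 0.7, "z": 0, "ax": 0, "ay": 0, "az": 1},
    {"claw": 0, "x": 0.35, "y": 0.7, "z": 0, "ax": 0, "ay": 0, "az": 1}
  ]
}}

```text
clock: 0.6
tcp_pos: [0.2975, -0.4276, 0.2478]
orientation: [-0.0, 0.836, 0.548, 0.0]
wrist_force: [-0.1, 0.3, -0.0]
finger_gap: 0.0854
```

Run:
```python
from h import *
s=env.get_state();print({k:np.round(s[k],3) for k in("clock","joint_pos","tcp_pos","orientation","ft_torque","wrist_force")})
```

```text
{'clock': np.float64(0.6), 'joint_pos': array([-1.117,  0.209, -0.093,  1.269,  0.   ,  0.864]), 'tcp_pos': array([ 0.297, -0.428,  0.248]), 'orientation': array([-0.   ,  0.836,  0.548,  0.   ]), 'ft_torque': array([ 0.023, -0.036,  0.011]), 'wrist_force': array([-0.086,  0.297, -0.015])}
```

Request:
{"fn": "servo_tool", "kwargs": {
  "increments": [
    {"claw": 0, "x": 0.35, "y": 0.7, "z": 0, "ax": 0, "ay": 0, "az": 1},
    {"claw": 0, "x": 0.35, "y": 0.7, "z": 0, "ax": 0, "ay": 0, "az": 1},
    {"claw": 0, "x": 0.35, "y": 0.7, "z": 0, "ax": 0, "ay": 0, "az": 1},
    {"claw": 0, "x": 0.35, "y": 0.7, "z": 0, "ax": 0, "ay": 0, "az": 1},
    {"claw": 0, "x": 0.35, "y": 0.7, "z": 0, "ax": 0, "ay": 0, "az": 1}
  ]
}}

```text
clock: 1.1
tcp_pos: [0.3412, -0.3401, 0.2479]
orientation: [-0.0, 0.598, 0.801, 0.0]
wrist_force: [0.7, 0.1, -0.0]
finger_gap: 0.0852
```

Request:
{"fn": "servo_tool", "kwargs": {
  "increments": [
    {"claw": 0, "x": 0.35, "y": 0.7, "z": 0, "ax": 0, "ay": 0, "az": 1},
    {"claw": 0, "x": 0.35, "y": 0.7, "z": 0, "ax": 0, "ay": 0, "az": 1},
    {"claw": 0, "x": 0.35, "y": 0.7, "z": 0, "ax": 0, "ay": 0, "az": 1},
    {"claw": 0, "x": 0.35, "y": 0.7, "z": 0, "ax": 0, "ay": 0, "az": 1},
    {"claw": 0, "x": 0.35, "y": 0.7, "z": 0, "ax": 0, "ay": 0, "az": 1}
  ]
}}

```text
clock: 1.6
tcp_pos: [0.3849, -0.2526, 0.2479]
orientation: [-0.0, 0.288, 0.958, 0.0]
wrist_force: [0.9, -0.7, -0.5]
finger_gap: 0.0851
```

Request:
{"fn": "servo_tool", "kwargs": {
  "increments": [
    {"claw": 0, "x": 0.35, "y": 0.7, "z": 0, "ax": 0, "ay": 0, "az": 1},
    {"claw": 0, "x": 0.35, "y": 0.7, "z": 0, "ax": 0, "ay": 0, "az": 1},
    {"claw": 0, "x": 0.35, "y": 0.7, "z": 0, "ax": 0, "ay": 0, "az": 1},
    {"claw": 0, "x": 0.35, "y": 0.7, "z": 0, "ax": 0, "ay": 0, "az": 1},
    {"claw": 0, "x": 0.35, "y": 0.7, "z": 0, "ax": 0, "ay": 0, "az": 1}
  ]
}}

```text
clock: 2.1
tcp_pos: [0.4286, -0.1652, 0.2479]
orientation: [-0.0, -0.057, 0.998, 0.0]
wrist_force: [0.0, 0.3, 0.8]
finger_gap: 0.085
```

Request:
{"fn": "servo_tool", "kwargs": {
  "increments": [
    {"claw": 0, "x": 0.35, "y": 0.7, "z": 0, "ax": 0, "ay": 0, "az": 1},
    {"claw": 0, "x": 0.35, "y": 0.7, "z": 0, "ax": 0, "ay": 0, "az": 1},
    {"claw": 0, "x": 0.35, "y": 0.7, "z": 0, "ax": 0, "ay": 0, "az": 1},
    {"claw": 0, "x": 0.35, "y": 0.7, "z": 0, "ax": 0, "ay": 0, "az": 1},
    {"claw": 0, "x": 0.35, "y": 0.7, "z": 0, "ax": 0, "ay": 0, "az": 1}
  ]
}}

```text
clock: 2.6
tcp_pos: [0.4724, -0.0777, 0.248]
orientation: [-0.0, -0.395, 0.919, 0.0]
wrist_force: [-0.2, 0.0, -0.2]
finger_gap: 0.0857
```

Request:
{"fn": "servo_tool", "kwargs": {
  "increments": [
    {"claw": 0, "x": 0.35, "y": 0.7, "z": 0, "ax": 0, "ay": 0, "az": 1},
    {"claw": 0, "x": 0.35, "y": 0.7, "z": 0, "ax": 0, "ay": 0, "az": 1},
    {"claw": 0, "x": 0.35, "y": 0.7, "z": 0, "ax": 0, "ay": 0, "az": 1},
    {"claw": 0, "x": 0.35, "y": 0.7, "z": 0, "ax": 0, "ay": 0, "az": 1},
    {"claw": 0, "x": 0.35, "y": 0.7, "z": 0, "ax": 0, "ay": 0, "az": 1}
  ]
}}

```text
clock: 3.1
tcp_pos: [0.5161, 0.0097, 0.2479]
orientation: [-0.0, -0.685, 0.728, 0.0]
wrist_force: [-0.2, -0.8, -0.2]
finger_gap: 0.0851
```

Run:
```python
from h import *
s=env.get_state();print({k:np.round(s[k],3) for k in("clock","joint_pos","tcp_pos","orientation","ft_torque","wrist_force")})
```

```text
{'clock': np.float64(3.1), 'joint_pos': array([-0.137,  0.2  , -0.104,  1.267, -0.   , -1.647]), 'tcp_pos': array([0.516, 0.01 , 0.248]), 'orientation': array([-0.   , -0.685,  0.728,  0.   ]), 'ft_torque': array([-0.034, -0.02 , -0.042]), 'wrist_force': array([-0.209, -0.838, -0.244])}
```

Request:
{"fn": "servo_tool", "kwargs": {
  "increments": [
    {"claw": 0, "x": 0.29, "y": 0.54, "z": 0, "ax": 0, "ay": 0, "az": 1},
    {"claw": 0, "x": 0.29, "y": 0.54, "z": 0, "ax": 0, "ay": 0, "az": 1},
    {"claw": 0, "x": 0.29, "y": 0.54, "z": 0, "ax": 0, "ay": 0, "az": 1},
    {"claw": 0, "x": 0.29, "y": 0.54, "z": 0, "ax": 0, "ay": 0, "az": 1},
    {"claw": 0, "x": 0.29, "y": 0.54, "z": 0, "ax": 0, "ay": 0, "az": 1}
  ]
}}

```text
clock: 3.6
tcp_pos: [0.5523, 0.077, 0.2478]
orientation: [0.0, 0.893, -0.45, -0.001]
wrist_force: [-0.2, 0.2, 0.3]
finger_gap: 0.0854
```

Request:
{"fn": "servo_tool", "kwargs": {
  "increments": [
    {"claw": 0, "x": 0, "y": 0, "z": -0.8, "ax": 0, "ay": 0, "az": 0},
    {"claw": 0, "x": 0, "y": 0, "z": -0.8, "ax": 0, "ay": 0, "az": 0},
    {"claw": 0, "x": 0, "y": 0, "z": -0.8, "ax": 0, "ay": 0, "az": 0},
    {"claw": 0, "x": 0, "y": 0, "z": -0.8, "ax": 0, "ay": 0, "az": 0},
    {"claw": 0, "x": 0, "y": 0, "z": 0, "ax": 0, "ay": 0, "az": 0}
  ]
}}

```text
clock: 4.1
tcp_pos: [0.55, 0.0765, 0.1651]
orientation: [0.001, 0.892, -0.453, -0.003]
wrist_force: [-0.2, 0.7, -0.2]
finger_gap: 0.0851
```

```bash
cat > look.py <<'E'
import sys,cv2
from h import *
s=env.get_state()
print({k:np.round(s[k],3).tolist() for k in("clock","joint_pos","tcp_pos","orientation","ft_torque","wrist_force","finger_gap")})
n=sys.argv[1]
im=env.read_camera("scene")[:,:,::-1][165:275,265:375]
cv2.imwrite(f"pics/{n}s.png",cv2.resize(im,None,fx=5,fy=5,interpolation=cv2.INTER_CUBIC))
E
python3 look.py a
```

```text
{'clock': 4.1, 'joint_pos': [-0.006, 0.318, -0.154, 1.105, -0.0, -2.209], 'tcp_pos': [0.55, 0.076, 0.165], 'orientation': [0.001, 0.892, -0.453, -0.003], 'ft_torque': [-0.037, 0.062, 0.081], 'wrist_force': [-0.213, 0.729, -0.151], 'finger_gap': 0.085}
```

View pics/as.png

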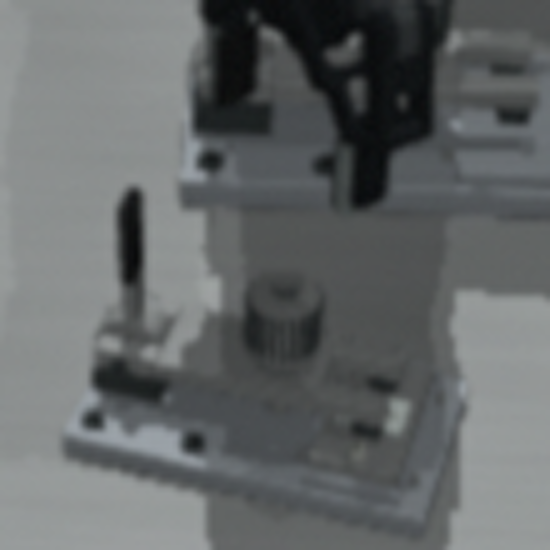

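The picture shows the open gripper straight above the nut (crop px 285,310) and the lever upright at (130,235). I go down.

Request:
{"fn": "servo_tool", "kwargs": {
  "increments": [
    {"claw": 0, "x": 0, "y": 0, "z": -0.8, "ax": 0, "ay": 0, "az": 0},
    {"claw": 0, "x": 0, "y": 0, "z": -0.8, "ax": 0, "ay": 0, "az": 0},
    {"claw": 0, "x": 0, "y": 0, "z": -0.8, "ax": 0, "ay": 0, "az": 0},
    {"claw": 0, "x": 0, "y": 0, "z": -0.8, "ax": 0, "ay": 0, "az": 0},
    {"claw": 0, "x": 0, "y": 0, "z": -0.4, "ax": 0, "ay": 0, "az": 0}
  ]
}}

```text
clock: 4.65
tcp_pos: [0.5522, 0.0764, 0.0779]
orientation: [0.0, 0.892, -0.453, -0.0]
wrist_force: [-0.3, 0.6, 0.7]
finger_gap: 0.0852
```

Request:
{"fn": "servo_tool", "kwargs": {
  "increments": [
    {"claw": 0, "x": 0, "y": 0, "z": 0, "ax": 0, "ay": 0, "az": 0},
    {"claw": 0, "x": 0, "y": 0, "z": 0, "ax": 0, "ay": 0, "az": 0}
  ]
}}

```text
clock: 4.85
tcp_pos: [0.5531, 0.0764, 0.0794]
orientation: [-0.0, 0.892, -0.453, 0.001]
wrist_force: [0.1, 0.1, 0.3]
finger_gap: 0.0854
```

```bash
python3 look.py b
```

```text
{'clock': 4.85, 'joint_pos': [-0.006, 0.388, -0.28, 0.901, -0.0, -2.209], 'tcp_pos': [0.553, 0.076, 0.079], 'orientation': [-0.0, 0.892, -0.453, 0.001], 'ft_torque': [-0.006, 0.005, -0.012], 'wrist_force': [0.109, 0.114, 0.266], 'finger_gap': 0.085}
```

View pics/bs.png

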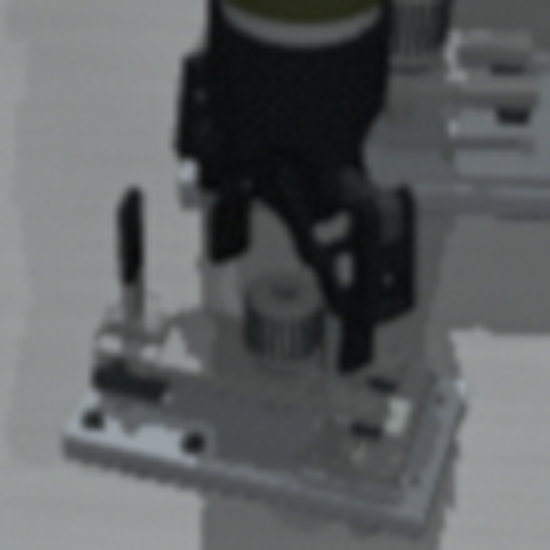

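The jaws straddle the nut. I lower 6 mm and close with 40 N.

Request:
{"fn": "servo_tool", "kwargs": {
  "increments": [
    {"claw": 0, "x": 0, "y": 0, "z": -0.26, "ax": 0, "ay": 0, "az": 0},
    {"claw": 1, "x": 0, "y": 0, "z": 0, "ax": 0, "ay": 0, "az": 0},
    {"claw": 1, "x": 0, "y": 0, "z": 0, "ax": 0, "ay": 0, "az": 0},
    {"claw": 1, "x": 0, "y": 0, "z": 0, "ax": 0, "ay": 0, "az": 0},
    {"claw": 1, "x": 0, "y": 0, "z": 0, "ax": 0, "ay": 0, "az": 0}
  ],
  "newtons": 40
}}

```text
clock: 5.4
tcp_pos: [0.5505, 0.075, 0.0723]
orientation: [0.002, 0.892, -0.453, -0.001]
wrist_force: [-5.0, -4.3, 9.2]
finger_gap: 0.0332
```

Request:
{"fn": "servo_tool", "kwargs": {
  "increments": [
    {"claw": 1, "x": 0, "y": 0, "z": 0, "ax": 0, "ay": 0, "az": 0},
    {"claw": 1, "x": 0, "y": 0, "z": 0, "ax": 0, "ay": 0, "az": 0},
    {"claw": 1, "x": 0, "y": 0, "z": 0, "ax": 0, "ay": 0, "az": 0}
  ],
  "newtons": 40
}}

```text
clock: 5.7
tcp_pos: [0.5506, 0.0751, 0.0723]
orientation: [0.002, 0.891, -0.453, -0.001]
wrist_force: [-6.0, -5.4, 7.5]
finger_gap: 0.0329
```

```bash
cat > st.py <<'E'
from h import *
s=env.get_state()
print({k:np.round(s[k],4).tolist() for k in("clock","tcp_pos","ft_torque","wrist_force","finger_gap")},"j6",round(s["joint_pos"][5],4),"tau6",round(s["tau"][5],4), "yaw",round(2*np.arctan2(s["orientation"][2],s["orientation"][1]),4))
E
python3 look.py c; python3 st.py
```

```text
{'clock': 5.7, 'joint_pos': [-0.007, 0.394, -0.291, 0.889, -0.003, -2.209], 'tcp_pos': [0.551, 0.075, 0.072], 'orientation': [0.002, 0.891, -0.453, -0.001], 'ft_torque': [-0.993, 1.175, -0.017], 'wrist_force': [-5.974, -5.398, 7.503], 'finger_gap': 0.033}
{'clock': 5.75, 'tcp_pos': [0.5506, 0.0751, 0.0723], 'ft_torque': [-0.9896, 1.13, 0.0091], 'wrist_force': [-6.0587, -5.2268, 7.5725], 'finger_gap': 0.033} j6 -2.2087 tau6 0.0205 yaw -0.9403
```

View pics/cs.png

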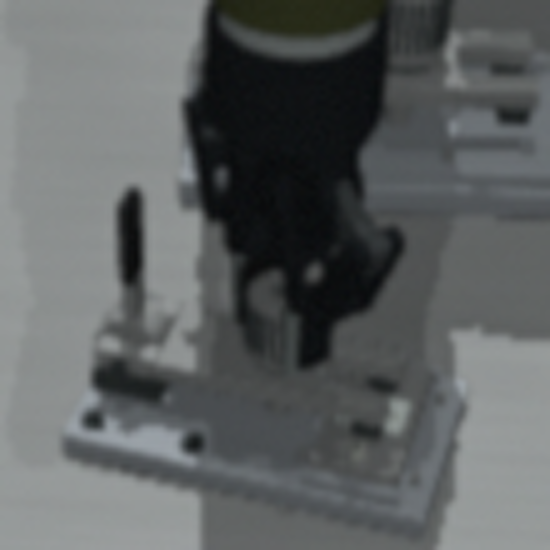

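Grip holds (gap 33 mm) with a 2–3 mm offset. I relieve the side load.

Request:
{"fn": "servo_tool", "kwargs": {
  "increments": [
    {"claw": 1, "x": -0.12, "y": -0.09, "z": 0.02, "ax": 0, "ay": 0, "az": 0},
    {"claw": 1, "x": 0, "y": 0, "z": 0, "ax": 0, "ay": 0, "az": 0}
  ],
  "newtons": 40
}}

```text
clock: 5.95
tcp_pos: [0.5502, 0.0747, 0.0724]
orientation: [-0.001, 0.892, -0.453, 0.0]
wrist_force: [2.2, 2.7, -2.7]
finger_gap: 0.0329
```

```bash
python3 st.py
```

```text
{'clock': 5.95, 'tcp_pos': [0.5502, 0.0747, 0.0724], 'ft_torque': [0.5683, -0.5777, 0.0333], 'wrist_force': [2.1567, 2.7469, -2.688], 'finger_gap': 0.0329} j6 -2.2129 tau6 -0.0278 yaw -0.9392
```

Request:
{"fn": "servo_tool", "kwargs": {
  "increments": [
    {"claw": 1, "x": 0.03, "y": 0.03, "z": -0.002, "ax": 0, "ay": 0, "az": -0.5},
    {"claw": 1, "x": 0, "y": 0, "z": -0.002, "ax": 0, "ay": 0, "az": -0.5},
    {"claw": 1, "x": 0, "y": 0, "z": -0.002, "ax": 0, "ay": 0, "az": -0.5},
    {"claw": 1, "x": 0, "y": 0, "z": 0, "ax": 0, "ay": 0, "az": -0.1},
    {"claw": 1, "x": 0, "y": 0, "z": 0, "ax": 0, "ay": 0, "az": -0.1}
  ]
}}

```text
clock: 6.45
tcp_pos: [0.55, 0.0747, 0.0723]
orientation: [0.0, 0.832, -0.555, 0.0]
wrist_force: [-1.4, -1.3, 1.6]
finger_gap: 0.0332
```

```bash
python3 st.py
```

```text
{'clock': 6.45, 'tcp_pos': [0.55, 0.0747, 0.0723], 'ft_torque': [-0.2438, 0.1232, 0.0509], 'wrist_force': [-1.4268, -1.3335, 1.6091], 'finger_gap': 0.0332} j6 -1.9745 tau6 -0.0749 yaw -1.1764
```

Request:
{"fn": "servo_tool", "kwargs": {
  "increments": [
    {"claw": 1, "x": 0, "y": 0, "z": -0.002, "ax": 0, "ay": 0, "az": -0.5},
    {"claw": 1, "x": 0, "y": 0, "z": -0.002, "ax": 0, "ay": 0, "az": -0.4},
    {"claw": 1, "x": 0, "y": 0, "z": -0.002, "ax": 0, "ay": 0, "az": -0.2},
    {"claw": 1, "x": 0, "y": 0, "z": 0, "ax": 0, "ay": 0, "az": -0.1},
    {"claw": 1, "x": 0, "y": 0, "z": 0, "ax": 0, "ay": 0, "az": -0.1}
  ]
}}

```text
clock: 6.95
tcp_pos: [0.5498, 0.0747, 0.0722]
orientation: [0.0, 0.778, -0.628, -0.0]
wrist_force: [-2.9, -3.2, 4.9]
finger_gap: 0.0329
```

```bash
python3 st.py
```

```text
{'clock': 6.95, 'tcp_pos': [0.5498, 0.0747, 0.0722], 'ft_torque': [-0.5378, 0.5953, 0.0388], 'wrist_force': [-2.9048, -3.188, 4.8744], 'finger_gap': 0.0329} j6 -1.7924 tau6 -0.0994 yaw -1.3586
```

Request:
{"fn": "servo_tool", "kwargs": {
  "increments": [
    {"claw": 1, "x": 0, "y": 0, "z": -0.002, "ax": 0, "ay": 0, "az": -0.5},
    {"claw": 1, "x": 0, "y": 0, "z": -0.002, "ax": 0, "ay": 0, "az": -0.4},
    {"claw": 1, "x": 0, "y": 0, "z": -0.002, "ax": 0, "ay": 0, "az": -0.2},
    {"claw": 1, "x": 0, "y": 0, "z": 0, "ax": 0, "ay": 0, "az": -0.1},
    {"claw": 1, "x": 0, "y": 0, "z": 0, "ax": 0, "ay": 0, "az": -0.1}
  ]
}}

```text
clock: 7.45
tcp_pos: [0.5495, 0.0746, 0.0721]
orientation: [0.001, 0.718, -0.696, -0.0]
wrist_force: [-3.5, -2.9, 5.1]
finger_gap: 0.0327
```

```bash
python3 st.py
```

```text
{'clock': 7.45, 'tcp_pos': [0.5495, 0.0746, 0.0721], 'ft_torque': [-0.6178, 0.8297, 0.0628], 'wrist_force': [-3.4767, -2.8834, 5.1001], 'finger_gap': 0.0327} j6 -1.6107 tau6 -0.0923 yaw -1.5403
```

Request:
{"fn": "servo_tool", "kwargs": {
  "increments": [
    {"claw": 1, "x": -0.05, "y": -0.04, "z": 0, "ax": 0, "ay": 0, "az": -0.5},
    {"claw": 1, "x": 0, "y": 0, "z": 0, "ax": 0, "ay": 0, "az": -0.4},
    {"claw": 1, "x": 0, "y": 0, "z": 0, "ax": 0, "ay": 0, "az": -0.2},
    {"claw": 1, "x": 0, "y": 0, "z": 0, "ax": 0, "ay": 0, "az": -0.1},
    {"claw": 1, "x": 0, "y": 0, "z": 0, "ax": 0, "ay": 0, "az": -0.1}
  ]
}}

```text
clock: 7.95
tcp_pos: [0.549, 0.0744, 0.072]
orientation: [0.0, -0.652, 0.758, 0.0]
wrist_force: [-0.5, 2.7, 2.7]
finger_gap: 0.0329
```

```bash
python3 st.py
```

```text
{'clock': 7.95, 'tcp_pos': [0.549, 0.0744, 0.072], 'ft_torque': [0.4702, 0.2478, 0.075], 'wrist_force': [-0.5243, 2.7033, 2.7155], 'finger_gap': 0.0329} j6 -1.4311 tau6 -0.0974 yaw 4.562
```

Request:
{"fn": "servo_tool", "kwargs": {
  "increments": [
    {"claw": 1, "x": 0, "y": 0, "z": 0, "ax": 0, "ay": 0, "az": -0.5},
    {"claw": 1, "x": 0, "y": 0, "z": -0.001, "ax": 0, "ay": 0, "az": -0.4},
    {"claw": 1, "x": 0, "y": 0, "z": -0.002, "ax": 0, "ay": 0, "az": -0.2},
    {"claw": 1, "x": 0, "y": 0, "z": 0, "ax": 0, "ay": 0, "az": -0.1},
    {"claw": 1, "x": 0, "y": 0, "z": 0, "ax": 0, "ay": 0, "az": -0.1}
  ]
}}

```text
clock: 8.45
tcp_pos: [0.5488, 0.0744, 0.0719]
orientation: [0.0, -0.581, 0.814, 0.0]
wrist_force: [-2.1, 4.3, 5.0]
finger_gap: 0.0325
```

```bash
python3 st.py
```

```text
{'clock': 8.45, 'tcp_pos': [0.5488, 0.0744, 0.0719], 'ft_torque': [0.8729, 0.4151, 0.0559], 'wrist_force': [-2.0515, 4.3365, 4.9597], 'finger_gap': 0.0325} j6 -1.2496 tau6 -0.1061 yaw 4.3804
```

Request:
{"fn": "servo_tool", "kwargs": {
  "increments": [
    {"claw": 1, "x": -0.04, "y": 0.05, "z": 0, "ax": 0, "ay": 0, "az": -0.5},
    {"claw": 1, "x": 0, "y": 0, "z": 0, "ax": 0, "ay": 0, "az": -0.4},
    {"claw": 1, "x": 0, "y": 0, "z": 0, "ax": 0, "ay": 0, "az": -0.2},
    {"claw": 1, "x": 0, "y": 0, "z": 0, "ax": 0, "ay": 0, "az": -0.1},
    {"claw": 1, "x": 0, "y": 0, "z": 0, "ax": 0, "ay": 0, "az": -0.1}
  ]
}}

```text
clock: 8.95
tcp_pos: [0.5484, 0.0747, 0.0718]
orientation: [0.0, -0.504, 0.864, -0.0]
wrist_force: [0.6, -0.5, 2.9]
finger_gap: 0.0326
```

```bash
python3 st.py
```

```text
{'clock': 8.95, 'tcp_pos': [0.5484, 0.0747, 0.0718], 'ft_torque': [-0.087, -0.1529, 0.002], 'wrist_force': [0.5908, -0.4963, 2.8567], 'finger_gap': 0.0326} j6 -1.0658 tau6 -0.0996 yaw 4.1982
```

Request:
{"fn": "servo_tool", "kwargs": {
  "increments": [
    {"claw": 1, "x": 0, "y": 0, "z": 0, "ax": 0, "ay": 0, "az": -0.5},
    {"claw": 1, "x": 0, "y": 0, "z": -0.001, "ax": 0, "ay": 0, "az": -0.4},
    {"claw": 1, "x": 0, "y": 0, "z": -0.002, "ax": 0, "ay": 0, "az": -0.2},
    {"claw": 1, "x": 0, "y": 0, "z": 0, "ax": 0, "ay": 0, "az": -0.1},
    {"claw": 1, "x": 0, "y": 0, "z": 0, "ax": 0, "ay": 0, "az": -0.1}
  ]
}}

```text
clock: 9.45
tcp_pos: [0.5481, 0.0749, 0.0718]
orientation: [0.0, -0.424, 0.906, -0.0]
wrist_force: [0.9, 0.1, 3.6]
finger_gap: 0.033
```

```bash
python3 st.py
```

```text
{'clock': 9.45, 'tcp_pos': [0.5481, 0.0749, 0.0718], 'ft_torque': [-0.2245, -0.1109, 0.0431], 'wrist_force': [0.9411, 0.1085, 3.6224], 'finger_gap': 0.033} j6 -0.8843 tau6 -0.0886 yaw 4.0169
```

Request:
{"fn": "servo_tool", "kwargs": {
  "increments": [
    {"claw": 1, "x": 0, "y": 0, "z": 0, "ax": 0, "ay": 0, "az": -0.5},
    {"claw": 1, "x": 0, "y": 0, "z": 0, "ax": 0, "ay": 0, "az": -0.4},
    {"claw": 1, "x": 0, "y": 0, "z": 0, "ax": 0, "ay": 0, "az": -0.2},
    {"claw": 1, "x": 0, "y": 0, "z": 0, "ax": 0, "ay": 0, "az": -0.1},
    {"claw": 1, "x": 0, "y": 0, "z": 0, "ax": 0, "ay": 0, "az": -0.1}
  ]
}}

```text
clock: 9.95
tcp_pos: [0.5478, 0.0752, 0.0717]
orientation: [-0.0, -0.34, 0.94, 0.0]
wrist_force: [0.4, 0.3, 2.1]
finger_gap: 0.0329
```

```bash
python3 st.py
```

```text
{'clock': 9.95, 'tcp_pos': [0.5478, 0.0752, 0.0717], 'ft_torque': [-0.1824, -0.0436, 0.09], 'wrist_force': [0.3787, 0.3235, 2.0914], 'finger_gap': 0.0329} j6 -0.7028 tau6 -0.0632 yaw 3.8355
```

Request:
{"fn": "servo_tool", "kwargs": {
  "increments": [
    {"claw": 1, "x": 0, "y": 0, "z": 0, "ax": 0, "ay": 0, "az": -0.5},
    {"claw": 1, "x": 0, "y": 0, "z": -0.001, "ax": 0, "ay": 0, "az": -0.4},
    {"claw": 1, "x": 0, "y": 0, "z": -0.001, "ax": 0, "ay": 0, "az": -0.2},
    {"claw": 1, "x": 0, "y": 0, "z": 0, "ax": 0, "ay": 0, "az": -0.1},
    {"claw": 1, "x": 0, "y": 0, "z": 0, "ax": 0, "ay": 0, "az": -0.1}
  ]
}}

```text
clock: 10.45
tcp_pos: [0.5477, 0.0754, 0.0716]
orientation: [-0.0, -0.254, 0.967, 0.0]
wrist_force: [-0.5, 1.1, 2.7]
finger_gap: 0.0328
```

```bash
python3 st.py
```

```text
{'clock': 10.45, 'tcp_pos': [0.5477, 0.0754, 0.0716], 'ft_torque': [0.1535, 0.0792, 0.1052], 'wrist_force': [-0.4898, 1.1022, 2.7047], 'finger_gap': 0.0328} j6 -0.5213 tau6 -0.0324 yaw 3.6542
```

Contact is at about j6 ≈ -0.87: torque rises about 0.2/rad from there. Now smaller, slower steps.

Request:
{"fn": "servo_tool", "kwargs": {
  "increments": [
    {"claw": 1, "x": 0, "y": 0, "z": 0, "ax": 0, "ay": 0, "az": -0.2},
    {"claw": 1, "x": 0, "y": 0, "z": 0, "ax": 0, "ay": 0, "az": -0.2},
    {"claw": 1, "x": 0, "y": 0, "z": 0, "ax": 0, "ay": 0, "az": -0.1},
    {"claw": 1, "x": 0, "y": 0, "z": 0, "ax": 0, "ay": 0, "az": -0.1}
  ]
}}

```text
clock: 10.85
tcp_pos: [0.5476, 0.0755, 0.0716]
orientation: [-0.0, -0.212, 0.977, 0.0]
wrist_force: [-0.6, 2.2, 2.6]
finger_gap: 0.0331
```

```bash
python3 st.py
```

```text
{'clock': 10.85, 'tcp_pos': [0.5476, 0.0755, 0.0716], 'ft_torque': [0.4864, 0.1779, 0.1194], 'wrist_force': [-0.5825, 2.2323, 2.5611], 'finger_gap': 0.0331} j6 -0.4367 tau6 -0.0083 yaw 3.5697
```

Request:
{"fn": "servo_tool", "kwargs": {
  "increments": [
    {"claw": 1, "x": 0, "y": 0, "z": 0, "ax": 0, "ay": 0, "az": -0.2},
    {"claw": 1, "x": 0, "y": 0, "z": 0, "ax": 0, "ay": 0, "az": -0.2},
    {"claw": 1, "x": 0, "y": 0, "z": 0, "ax": 0, "ay": 0, "az": -0.1},
    {"claw": 1, "x": 0, "y": 0, "z": 0, "ax": 0, "ay": 0, "az": -0.1}
  ]
}}

```text
clock: 11.25
tcp_pos: [0.5476, 0.0756, 0.0716]
orientation: [-0.0, -0.171, 0.985, 0.0]
wrist_force: [-1.8, 5.0, 3.2]
finger_gap: 0.0326
```

```bash
python3 st.py
```

```text
{'clock': 11.25, 'tcp_pos': [0.5476, 0.0756, 0.0716], 'ft_torque': [0.8804, 0.3607, 0.126], 'wrist_force': [-1.7926, 5.0174, 3.2261], 'finger_gap': 0.0326} j6 -0.3528 tau6 0.0093 yaw 3.4859
```

Request:
{"fn": "servo_tool", "kwargs": {
  "increments": [
    {"claw": 1, "x": 0, "y": 0, "z": 0, "ax": 0, "ay": 0, "az": -0.1},
    {"claw": 1, "x": 0, "y": 0, "z": 0, "ax": 0, "ay": 0, "az": -0.1}
  ]
}}

```text
clock: 11.45
tcp_pos: [0.5476, 0.0756, 0.0716]
orientation: [-0.0, -0.158, 0.988, 0.001]
wrist_force: [-1.7, 5.5, 2.1]
finger_gap: 0.0332
```

```bash
python3 st.py
```

```text
{'clock': 11.45, 'tcp_pos': [0.5476, 0.0756, 0.0716], 'ft_torque': [0.879, 0.3813, 0.1235], 'wrist_force': [-1.7354, 5.5291, 2.0529], 'finger_gap': 0.0332} j6 -0.325 tau6 0.0037 yaw 3.458
```

Request:
{"fn": "servo_tool", "kwargs": {
  "increments": [
    {"claw": 1, "x": -0.02, "y": 0.06, "z": 0, "ax": 0, "ay": 0, "az": -0.2},
    {"claw": 1, "x": 0, "y": 0, "z": 0, "ax": 0, "ay": 0, "az": -0.2},
    {"claw": 1, "x": 0, "y": 0, "z": 0, "ax": 0, "ay": 0, "az": -0.1},
    {"claw": 1, "x": 0, "y": 0, "z": 0, "ax": 0, "ay": 0, "az": -0.1}
  ]
}}

```text
clock: 11.85
tcp_pos: [0.5475, 0.076, 0.0715]
orientation: [-0.0, -0.116, 0.993, -0.001]
wrist_force: [-0.7, -2.1, 0.4]
finger_gap: 0.033
```

```bash
python3 st.py
```

```text
{'clock': 11.85, 'tcp_pos': [0.5475, 0.076, 0.0715], 'ft_torque': [-0.3739, 0.106, 0.1643], 'wrist_force': [-0.6708, -2.0896, 0.4396], 'finger_gap': 0.033} j6 -0.2387 tau6 0.0275 yaw 3.3735
```

Request:
{"fn": "servo_tool", "kwargs": {
  "increments": [
    {"claw": 1, "x": 0, "y": 0, "z": 0, "ax": 0, "ay": 0, "az": -0.1},
    {"claw": 1, "x": 0, "y": 0, "z": 0, "ax": 0, "ay": 0, "az": -0.1}
  ]
}}

```text
clock: 12.05
tcp_pos: [0.5474, 0.0761, 0.0716]
orientation: [-0.0, -0.102, 0.995, -0.001]
wrist_force: [-0.6, -1.8, -0.3]
finger_gap: 0.0328
```

```bash
python3 st.py
```

```text
{'clock': 12.05, 'tcp_pos': [0.5474, 0.0761, 0.0716], 'ft_torque': [-0.7077, 0.0571, 0.1764], 'wrist_force': [-0.5507, -1.8492, -0.2596], 'finger_gap': 0.0328} j6 -0.2105 tau6 0.021 yaw 3.3455
```

Request:
{"fn": "servo_tool", "kwargs": {
  "increments": [
    {"claw": 1, "x": 0, "y": 0, "z": 0, "ax": 0, "ay": 0, "az": -0.1},
    {"claw": 1, "x": 0, "y": 0, "z": 0, "ax": 0, "ay": 0, "az": -0.1}
  ]
}}

```text
clock: 12.25
tcp_pos: [0.5474, 0.0762, 0.0715]
orientation: [-0.0, -0.088, 0.996, -0.0]
wrist_force: [1.0, -3.9, -1.2]
finger_gap: 0.0326
```

```bash
python3 st.py
```

```text
{'clock': 12.25, 'tcp_pos': [0.5474, 0.0762, 0.0715], 'ft_torque': [-0.9427, -0.0551, 0.1683], 'wrist_force': [1.0306, -3.9214, -1.2109], 'finger_gap': 0.0326} j6 -0.1825 tau6 0.0258 yaw 3.3176
```

Request:
{"fn": "servo_tool", "kwargs": {
  "increments": [
    {"claw": 1, "x": 0, "y": -0.03, "z": 0, "ax": 0, "ay": 0, "az": -0.2},
    {"claw": 1, "x": 0, "y": 0, "z": 0, "ax": 0, "ay": 0, "az": -0.1},
    {"claw": 1, "x": 0, "y": 0, "z": 0, "ax": 0, "ay": 0, "az": -0.1},
    {"claw": 1, "x": 0, "y": 0, "z": 0, "ax": 0, "ay": 0, "az": -0.1}
  ]
}}

```text
clock: 12.65
tcp_pos: [0.5474, 0.0762, 0.0715]
orientation: [-0.0, -0.053, 0.999, 0.0]
wrist_force: [0.5, -2.2, -3.6]
finger_gap: 0.0328
```

```bash
python3 st.py
```

```text
{'clock': 12.65, 'tcp_pos': [0.5474, 0.0762, 0.0715], 'ft_torque': [-0.3148, -0.216, 0.175], 'wrist_force': [0.487, -2.1817, -3.5782], 'finger_gap': 0.0328} j6 -0.1141 tau6 0.0319 yaw 3.2484
```

Request:
{"fn": "servo_tool", "kwargs": {
  "increments": [
    {"claw": 1, "x": 0, "y": 0, "z": 0, "ax": 0, "ay": 0, "az": 0}
  ]
}}

```text
clock: 12.75
tcp_pos: [0.5474, 0.0762, 0.0715]
orientation: [-0.0, -0.054, 0.999, 0.0]
wrist_force: [2.7, 0.3, -3.1]
finger_gap: 0.0329
```

```bash
python3 st.py
```

```text
{'clock': 12.75, 'tcp_pos': [0.5474, 0.0762, 0.0715], 'ft_torque': [-0.2939, -0.2363, 0.0981], 'wrist_force': [2.6732, 0.2737, -3.0533], 'finger_gap': 0.0329} j6 -0.1147 tau6 0.1921 yaw 3.249
```

Request:
{"fn": "servo_tool", "kwargs": {
  "increments": [
    {"claw": 1, "x": 0, "y": 0, "z": 0, "ax": 0, "ay": 0, "az": 0}
  ]
}}

```text
clock: 12.85
tcp_pos: [0.5474, 0.0761, 0.0715]
orientation: [-0.0, -0.054, 0.999, 0.0]
wrist_force: [1.7, -0.6, -4.0]
finger_gap: 0.0329
```

```bash
python3 st.py
```

```text
{'clock': 12.85, 'tcp_pos': [0.5474, 0.0761, 0.0715], 'ft_torque': [-0.2185, -0.2522, 0.1011], 'wrist_force': [1.6698, -0.5862, -3.9599], 'finger_gap': 0.0329} j6 -0.1151 tau6 0.0934 yaw 3.2494
```

Request:
{"fn": "servo_tool", "kwargs": {
  "increments": [
    {"claw": 1, "x": 0, "y": 0, "z": 0, "ax": 0, "ay": 0, "az": -0.1},
    {"claw": 1, "x": 0, "y": 0, "z": 0, "ax": 0, "ay": 0, "az": -0.1},
    {"claw": 1, "x": 0, "y": 0, "z": 0, "ax": 0, "ay": 0, "az": -0.1}
  ]
}}

```text
clock: 13.15
tcp_pos: [0.5474, 0.0762, 0.0716]
orientation: [-0.0, -0.032, 0.999, 0.0]
wrist_force: [2.3, 0.6, -5.1]
finger_gap: 0.0328
```

```bash
python3 st.py
```

```text
{'clock': 13.15, 'tcp_pos': [0.5474, 0.0762, 0.0716], 'ft_torque': [0.0283, -0.3286, 0.2086], 'wrist_force': [2.3373, 0.6044, -5.0606], 'finger_gap': 0.0328} j6 -0.0722 tau6 0.033 yaw 3.2065
```

Request:
{"fn": "servo_tool", "kwargs": {
  "increments": [
    {"claw": 1, "x": 0, "y": 0, "z": 0, "ax": 0, "ay": 0, "az": -0.1}
  ]
}}

```text
clock: 13.25
tcp_pos: [0.5474, 0.0762, 0.0716]
orientation: [-0.0, -0.025, 1.0, 0.0]
wrist_force: [1.8, 0.9, -5.8]
finger_gap: 0.0328
```

```bash
python3 st.py
```

```text
{'clock': 13.25, 'tcp_pos': [0.5474, 0.0762, 0.0716], 'ft_torque': [0.0831, -0.2989, 0.1511], 'wrist_force': [1.7843, 0.8729, -5.8367], 'finger_gap': 0.0328} j6 -0.0583 tau6 0.036 yaw 3.1925
```

Torque is about +0.13 N·m above free by both measures, roughly 0.83 rad past contact, so this is finger-tight. I release and lift.

Request:
{"fn": "servo_tool", "kwargs": {
  "increments": [
    {"claw": 0, "x": 0, "y": 0, "z": 0, "ax": 0, "ay": 0, "az": 0},
    {"claw": 0, "x": 0, "y": 0, "z": 0, "ax": 0, "ay": 0, "az": 0},
    {"claw": 0, "x": 0, "y": 0, "z": 0, "ax": 0, "ay": 0, "az": 0},
    {"claw": 0, "x": 0, "y": 0, "z": 0, "ax": 0, "ay": 0, "az": 0},
    {"claw": 0, "x": 0, "y": 0, "z": 0, "ax": 0, "ay": 0, "az": 0}
  ]
}}

```text
clock: 13.75
tcp_pos: [0.5478, 0.0762, 0.0722]
orientation: [0.001, -0.026, 1.0, 0.0]
wrist_force: [-0.1, 3.0, 1.9]
finger_gap: 0.0853
```

Request:
{"fn": "servo_tool", "kwargs": {
  "increments": [
    {"claw": 0, "x": 0, "y": 0, "z": 0.4, "ax": 0, "ay": 0, "az": 0},
    {"claw": 0, "x": 0, "y": 0, "z": 0.8, "ax": 0, "ay": 0, "az": 0},
    {"claw": 0, "x": 0, "y": 0, "z": 0.8, "ax": 0, "ay": 0, "az": 0},
    {"claw": 0, "x": 0, "y": 0, "z": 0.8, "ax": 0, "ay": 0, "az": 0},
    {"claw": 0, "x": 0, "y": 0, "z": 0.8, "ax": 0, "ay": 0, "az": 0}
  ]
}}

```text
clock: 14.25
tcp_pos: [0.5472, 0.0755, 0.1632]
orientation: [0.0, -0.026, 1.0, -0.0]
wrist_force: [0.2, 0.6, 0.4]
finger_gap: 0.0858
```

```bash
python3 look.py d
python3 - <<'E'
from h import *
yh=np.array([np.cos(np.radians(77.3)),np.sin(np.radians(77.3)),0])
for nm,nut in(("vis",(.552,.077,0)),("tcp",(.549,.0755,0))):
  P=np.array(nut)-.07*yh; P[2]=.041
  for th in(0,.1,.2,.35):
    for r in(.01,.08):
      q=P+r*(-yh*np.sin(th)+np.array([0,0,np.cos(th)]))
      print(nm,th,r,(pix("scene",q)-[265,165])*5, pix("top",q))
  print(nm,"nut top",(pix("scene",np.array([*nut[:2],.085]))-[265,165])*5)
E
```

```text
{'clock': 14.25, 'joint_pos': [-0.008, 0.309, -0.172, 1.09, -0.001, -0.059], 'tcp_pos': [0.547, 0.075, 0.163], 'orientation': [0.0, -0.026, 1.0, -0.0], 'ft_torque': [-0.017, 0.052, -0.028], 'wrist_force': [0.179, 0.573, 0.375], 'finger_gap': 0.086}
vis 0 0.01 [131.44199893 319.01295248] [261.66217538 220.27152182]
vis 0 0.08 [130.83126698 197.78072611] [260.85196627 216.08135829]
vis 0.1 0.01 [129.38268593 318.67416712] [262.05338181 220.37011112]
vis 0.1 0.08 [113.6161776 195.2651651] [264.22556443 216.93242042]
vis 0.2 0.01 [127.34631317 318.50410939] [262.44165198 220.47323698]
vis 0.2 0.08 [ 96.68717649 194.23210845] [267.56798776 217.82462133]
vis 0.35 0.01 [124.37985776 318.56827384] [263.00982933 220.63409528]
vis 0.35 0.08 [ 72.24484061 195.45271995] [272.43157723 219.21504685]
vis nut top [281.89414143 291.19137859]
tcp 0 0.01 [128.77923157 314.65938955] [262.23618626 221.48385779]
tcp 0 0.08 [128.04412903 193.55119899] [261.47037131 217.38604712]
tcp 0.1 0.01 [126.72610089 314.32284201] [262.62758447 221.58246839]
tcp 0.1 0.08 [110.88305563 191.05349281] [264.84575225 218.23730817]
tcp 0.2 0.01 [124.69600958 314.15484916] [263.01598559 221.68549284]
tcp 0.2 0.08 [ 94.00838548 190.03632949] [268.18938697 219.1285711 ]
tcp 0.35 0.01 [121.73902049 314.22174268] [263.58424246 221.84597163]
tcp 0.35 0.08 [ 69.64665306 191.27682942] [273.05368475 220.51549365]
tcp nut top [278.70781562 286.72451882]
```

View pics/ds.png

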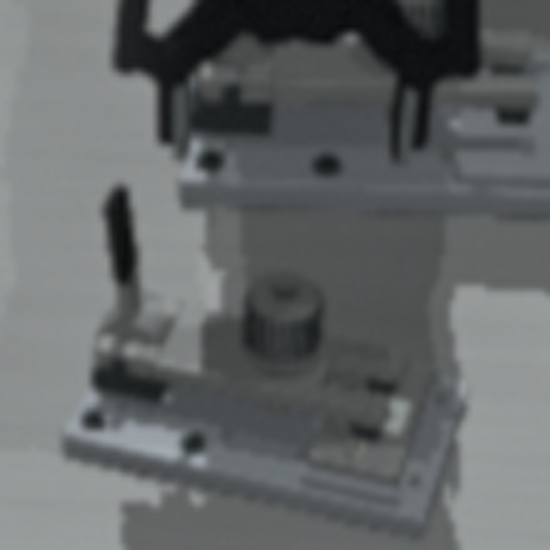

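Nut free; the lever leans to about 0.08 rad (tip at crop px 118,188), still up. I close the fingers, turn the pads square to the strap and move to the nut side of the lever.

Request:
{"fn": "servo_tool", "kwargs": {
  "increments": [
    {"claw": 1, "x": -0.02, "y": -0.15, "z": 0, "ax": 0, "ay": 0, "az": 0.93},
    {"claw": 1, "x": -0.02, "y": -0.15, "z": 0, "ax": 0, "ay": 0, "az": 0.93},
    {"claw": 1, "x": -0.02, "y": -0.15, "z": 0, "ax": 0, "ay": 0, "az": 0.93},
    {"claw": 1, "x": -0.03, "y": -0.15, "z": 0, "ax": 0, "ay": 0, "az": 0.93},
    {"claw": 1, "x": -0.03, "y": -0.16, "z": 0, "ax": 0, "ay": 0, "az": 0.93}
  ]
}}

```text
clock: 14.8
tcp_pos: [0.5442, 0.0564, 0.1619]
orientation: [-0.0, -0.346, 0.938, -0.0]
wrist_force: [-0.3, -0.5, 0.7]
finger_gap: 0.0121
```

Request:
{"fn": "servo_tool", "kwargs": {
  "increments": [
    {"claw": 1, "x": -0.02, "y": -0.15, "z": 0, "ax": 0, "ay": 0, "az": 0.93},
    {"claw": 1, "x": -0.02, "y": -0.15, "z": 0, "ax": 0, "ay": 0, "az": 0.93},
    {"claw": 1, "x": -0.03, "y": -0.15, "z": 0, "ax": 0, "ay": 0, "az": 0.93},
    {"claw": 1, "x": -0.03, "y": -0.16, "z": 0, "ax": 0, "ay": 0, "az": 0.93},
    {"claw": 1, "x": -0.03, "y": -0.16, "z": 0, "ax": 0, "ay": 0, "az": 0.93}
  ]
}}

```text
clock: 15.3
tcp_pos: [0.5409, 0.0371, 0.1619]
orientation: [-0.0, -0.627, 0.779, -0.0]
wrist_force: [0.0, 0.4, -0.5]
finger_gap: -0.0001
```

Request:
{"fn": "servo_tool", "kwargs": {
  "increments": [
    {"claw": 1, "x": 0, "y": 0, "z": -0.5, "ax": 0, "ay": 0, "az": 0},
    {"claw": 1, "x": 0, "y": 0, "z": -0.5, "ax": 0, "ay": 0, "az": 0},
    {"claw": 1, "x": 0, "y": 0, "z": -0.5, "ax": 0, "ay": 0, "az": 0},
    {"claw": 1, "x": 0, "y": 0, "z": -0.14, "ax": 0, "ay": 0, "az": 0},
    {"claw": 1, "x": 0, "y": 0, "z": 0, "ax": 0, "ay": 0, "az": 0}
  ]
}}

```text
clock: 15.8
tcp_pos: [0.5402, 0.0379, 0.1193]
orientation: [-0.001, -0.625, 0.781, 0.001]
wrist_force: [-1.3, -0.6, 0.5]
finger_gap: -0.0001
```

```bash
python3 look.py e; python3 st.py
```

```text
{'clock': 15.8, 'joint_pos': [-0.078, 0.325, -0.265, 0.984, -0.0, -1.428], 'tcp_pos': [0.54, 0.038, 0.119], 'orientation': [-0.001, -0.625, 0.781, 0.001], 'ft_torque': [-0.027, 0.033, -0.093], 'wrist_force': [-1.296, -0.584, 0.508], 'finger_gap': -0.0}
{'clock': 15.85, 'tcp_pos': [0.5407, 0.0378, 0.12], 'ft_torque': [-0.0042, -0.0206, -0.0228], 'wrist_force': [-0.2307, -0.9101, 0.2913], 'finger_gap': 0.0001} j6 -1.4283 tau6 0.008 yaw 4.4916
```

View pics/es.png

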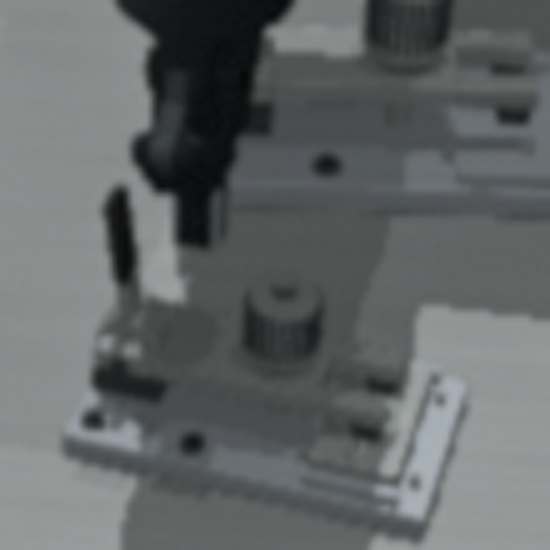

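Request:
{"fn": "servo_tool", "kwargs": {
  "increments": [
    {"claw": 1, "x": -0.065, "y": -0.29, "z": 0, "ax": 0, "ay": 0, "az": 0},
    {"claw": 1, "x": -0.065, "y": -0.29, "z": 0, "ax": 0, "ay": 0, "az": 0},
    {"claw": 1, "x": -0.065, "y": -0.29, "z": 0, "ax": 0, "ay": 0, "az": 0},
    {"claw": 1, "x": -0.065, "y": -0.29, "z": -0.05, "ax": 0, "ay": 0, "az": 0},
    {"claw": 1, "x": -0.065, "y": -0.29, "z": -0.05, "ax": 0, "ay": 0, "az": 0}
  ]
}}

```text
clock: 16.35
tcp_pos: [0.5333, 0.0011, 0.1188]
orientation: [0.001, -0.625, 0.781, 0.0]
wrist_force: [0.1, 3.8, 1.1]
finger_gap: -0.0
```

Request:
{"fn": "servo_tool", "kwargs": {
  "increments": [
    {"claw": 1, "x": -0.036, "y": -0.16, "z": -0.07, "ax": 0, "ay": 0, "az": 0},
    {"claw": 1, "x": -0.036, "y": -0.16, "z": -0.07, "ax": 0, "ay": 0, "az": 0},
    {"claw": 1, "x": -0.036, "y": -0.16, "z": -0.08, "ax": 0, "ay": 0, "az": 0},
    {"claw": 1, "x": -0.036, "y": -0.16, "z": -0.08, "ax": 0, "ay": 0, "az": 0}
  ]
}}

```text
clock: 16.75
tcp_pos: [0.5295, -0.015, 0.1107]
orientation: [0.0, -0.625, 0.781, -0.0]
wrist_force: [1.2, 2.4, 3.2]
finger_gap: 0.0
```

```bash
python3 look.py f; python3 st.py
```

```text
{'clock': 16.75, 'joint_pos': [-0.18, 0.309, -0.311, 0.951, -0.0, -1.53], 'tcp_pos': [0.529, -0.015, 0.111], 'orientation': [0.0, -0.625, 0.781, -0.0], 'ft_torque': [0.423, -0.011, 0.014], 'wrist_force': [1.217, 2.355, 3.193], 'finger_gap': 0.0}
{'clock': 16.8, 'tcp_pos': [0.5292, -0.0154, 0.1103], 'ft_torque': [0.151, -0.0451, 0.0173], 'wrist_force': [0.2221, 0.6528, 3.1911], 'finger_gap': 0.0} j6 -1.5305 tau6 -0.0006 yaw 4.4916
```

View pics/fs.png

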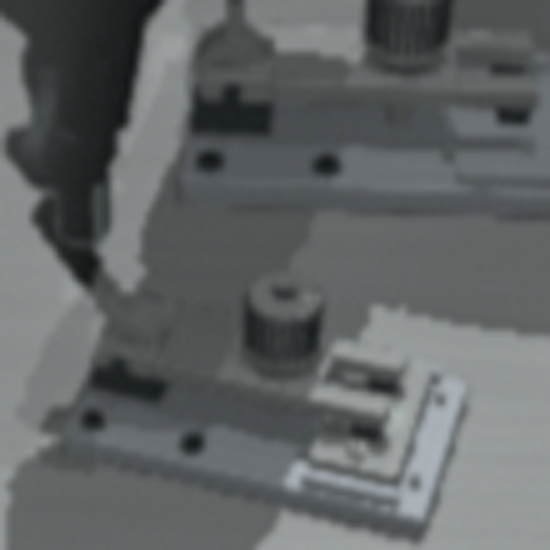

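The lever follows the fingertips and leans about 0.6 rad (grip at crop px 75,250). I continue on the arc.

Request:
{"fn": "servo_tool", "kwargs": {
  "increments": [
    {"claw": 1, "x": -0.027, "y": -0.12, "z": -0.09, "ax": 0, "ay": 0, "az": 0},
    {"claw": 1, "x": -0.027, "y": -0.12, "z": -0.09, "ax": 0, "ay": 0, "az": 0},
    {"claw": 1, "x": -0.027, "y": -0.12, "z": -0.1, "ax": 0, "ay": 0, "az": 0},
    {"claw": 1, "x": -0.027, "y": -0.12, "z": -0.1, "ax": 0, "ay": 0, "az": 0}
  ]
}}

```text
clock: 17.2
tcp_pos: [0.5272, -0.0266, 0.1021]
orientation: [0.001, -0.625, 0.78, -0.0]
wrist_force: [-0.3, 3.2, 10.1]
finger_gap: 0.0001
```

```bash
python3 st.py
```

```text
{'clock': 17.2, 'tcp_pos': [0.5272, -0.0266, 0.1021], 'ft_torque': [0.6713, 0.3337, -0.0017], 'wrist_force': [-0.2667, 3.1793, 10.1444], 'finger_gap': 0.0001} j6 -1.5535 tau6 0.0391 yaw 4.4923
```

Request:
{"fn": "servo_tool", "kwargs": {
  "increments": [
    {"claw": 1, "x": -0.016, "y": -0.07, "z": -0.1, "ax": 0, "ay": 0, "az": 0},
    {"claw": 1, "x": -0.016, "y": -0.07, "z": -0.1, "ax": 0, "ay": 0, "az": 0},
    {"claw": 1, "x": -0.016, "y": -0.07, "z": -0.1, "ax": 0, "ay": 0, "az": 0},
    {"claw": 1, "x": -0.016, "y": -0.07, "z": -0.1, "ax": 0, "ay": 0, "az": 0}
  ]
}}

```text
clock: 17.6
tcp_pos: [0.5257, -0.0345, 0.0926]
orientation: [-0.0, -0.625, 0.781, -0.001]
wrist_force: [-2.8, 0.5, 15.3]
finger_gap: 0.0
```

```bash
python3 st.py; python3 look.py g
```

```text
{'clock': 17.6, 'tcp_pos': [0.5257, -0.0345, 0.0926], 'ft_torque': [-0.1601, 0.6103, -0.0166], 'wrist_force': [-2.8094, 0.5103, 15.317], 'finger_gap': 0.0} j6 -1.5672 tau6 0.014 yaw 4.4917
{'clock': 17.6, 'joint_pos': [-0.217, 0.321, -0.345, 0.904, -0.002, -1.567], 'tcp_pos': [0.526, -0.035, 0.093], 'orientation': [-0.0, -0.625, 0.781, -0.001], 'ft_torque': [-0.16, 0.61, -0.017], 'wrist_force': [-2.809, 0.51, 15.317], 'finger_gap': 0.0}
```

View pics/gs.png

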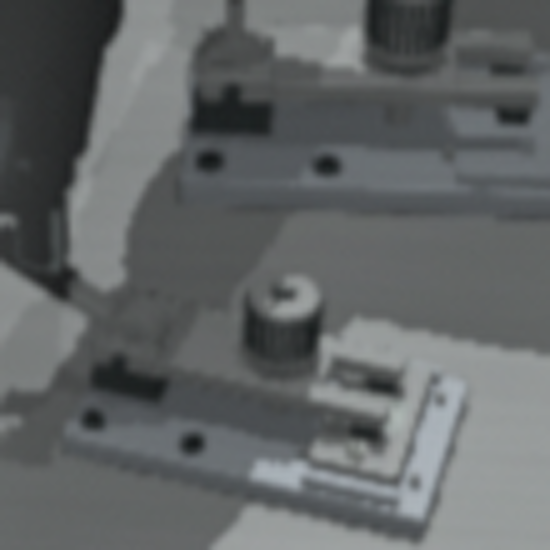

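Request:
{"fn": "servo_tool", "kwargs": {
  "increments": [
    {"claw": 1, "x": -0.012, "y": -0.055, "z": -0.12, "ax": 0, "ay": 0, "az": 0},
    {"claw": 1, "x": -0.012, "y": -0.055, "z": -0.12, "ax": 0, "ay": 0, "az": 0},
    {"claw": 1, "x": -0.01, "y": -0.045, "z": -0.12, "ax": 0, "ay": 0, "az": 0},
    {"claw": 1, "x": -0.01, "y": -0.045, "z": -0.12, "ax": 0, "ay": 0, "az": 0}
  ]
}}

```text
clock: 18.05
tcp_pos: [0.5244, -0.0404, 0.0805]
orientation: [-0.001, -0.625, 0.781, -0.002]
wrist_force: [-4.3, -4.1, 13.3]
finger_gap: -0.0001
```

```bash
python3 st.py
```

```text
{'clock': 18.05, 'tcp_pos': [0.5244, -0.0404, 0.0805], 'ft_torque': [-0.8187, 0.7984, 0.0056], 'wrist_force': [-4.2722, -4.0844, 13.2806], 'finger_gap': -0.0001} j6 -1.577 tau6 0.0007 yaw 4.4911
```

Request:
{"fn": "servo_tool", "kwargs": {
  "increments": [
    {"claw": 1, "x": -0.006, "y": -0.025, "z": -0.1, "ax": 0, "ay": 0, "az": 0},
    {"claw": 1, "x": -0.006, "y": -0.025, "z": -0.1, "ax": 0, "ay": 0, "az": 0},
    {"claw": 1, "x": -0.004, "y": -0.02, "z": -0.1, "ax": 0, "ay": 0, "az": 0},
    {"claw": 1, "x": -0.004, "y": -0.02, "z": -0.1, "ax": 0, "ay": 0, "az": 0}
  ]
}}

```text
clock: 18.45
tcp_pos: [0.5236, -0.0431, 0.0701]
orientation: [-0.002, -0.625, 0.781, -0.002]
wrist_force: [-2.5, -5.3, 10.2]
finger_gap: 0.0001
```

```bash
python3 st.py; python3 look.py i
```

```text
{'clock': 18.45, 'tcp_pos': [0.5236, -0.0431, 0.0701], 'ft_torque': [-0.8836, 0.6791, -0.0233], 'wrist_force': [-2.4576, -5.2997, 10.2295], 'finger_gap': 0.0001} j6 -1.5814 tau6 -0.006 yaw 4.4907
{'clock': 18.45, 'joint_pos': [-0.232, 0.342, -0.376, 0.851, -0.005, -1.581], 'tcp_pos': [0.524, -0.043, 0.07], 'orientation': [-0.002, -0.625, 0.781, -0.002], 'ft_torque': [-0.884, 0.679, -0.023], 'wrist_force': [-2.458, -5.3, 10.23], 'finger_gap': 0.0}
```

View pics/is.png

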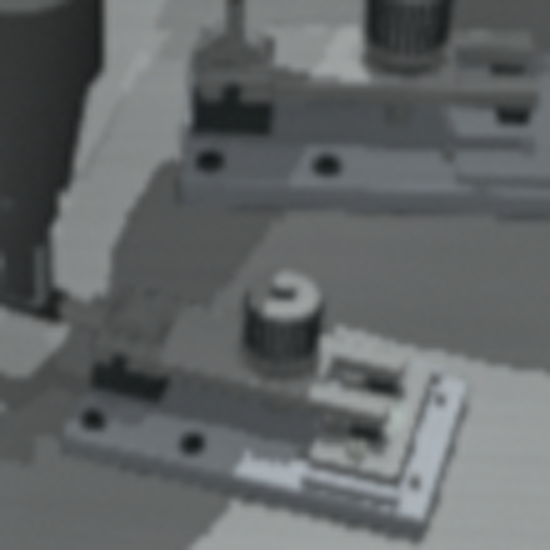

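Lever almost flat. I press on to the stop in small steps, watching the force.

Request:
{"fn": "servo_tool", "kwargs": {
  "increments": [
    {"claw": 1, "x": 0, "y": -0.01, "z": -0.08, "ax": 0, "ay": 0, "az": 0},
    {"claw": 1, "x": 0, "y": 0, "z": -0.08, "ax": 0, "ay": 0, "az": 0},
    {"claw": 1, "x": 0, "y": 0, "z": -0.06, "ax": 0, "ay": 0, "az": 0}
  ]
}}

```text
clock: 18.8
tcp_pos: [0.5234, -0.0435, 0.0643]
orientation: [-0.002, -0.624, 0.781, -0.002]
wrist_force: [-3.0, -7.1, 9.5]
finger_gap: 0.0002
```

Request:
{"fn": "servo_tool", "kwargs": {
  "increments": [
    {"claw": 1, "x": 0, "y": 0, "z": -0.05, "ax": 0, "ay": 0, "az": 0},
    {"claw": 1, "x": 0, "y": 0, "z": 0, "ax": 0, "ay": 0, "az": 0}
  ]
}}

```text
clock: 19.0
tcp_pos: [0.5234, -0.0435, 0.0633]
orientation: [-0.002, -0.624, 0.781, -0.002]
wrist_force: [-4.3, -6.0, 11.4]
finger_gap: 0.0004
```

Request:
{"fn": "servo_tool", "kwargs": {
  "increments": [
    {"claw": 1, "x": 0, "y": 0, "z": -0.05, "ax": 0, "ay": 0, "az": 0},
    {"claw": 1, "x": 0, "y": 0, "z": 0, "ax": 0, "ay": 0, "az": 0}
  ]
}}

```text
clock: 19.2
tcp_pos: [0.5236, -0.0436, 0.0629]
orientation: [-0.002, -0.624, 0.781, -0.002]
wrist_force: [-5.9, -5.6, 18.0]
finger_gap: 0.0003
```

Request:
{"fn": "servo_tool", "kwargs": {
  "increments": [
    {"claw": 1, "x": 0, "y": 0, "z": -0.04, "ax": 0, "ay": 0, "az": 0},
    {"claw": 1, "x": 0, "y": 0, "z": 0, "ax": 0, "ay": 0, "az": 0}
  ]
}}

```text
clock: 19.4
tcp_pos: [0.5237, -0.0436, 0.0627]
orientation: [-0.001, -0.625, 0.781, -0.003]
wrist_force: [-7.3, -5.8, 23.6]
finger_gap: 0.0001
```

Force climbs with almost no motion: the lever is at its stop. I lift off and look.

Request:
{"fn": "servo_tool", "kwargs": {
  "increments": [
    {"claw": 1, "x": 0, "y": 0, "z": 0.2, "ax": 0, "ay": 0, "az": 0},
    {"claw": 1, "x": 0, "y": 0, "z": 0.6, "ax": 0, "ay": 0, "az": 0},
    {"claw": 1, "x": 0, "y": 0, "z": 1, "ax": 0, "ay": 0, "az": 0},
    {"claw": 1, "x": 0, "y": 0, "z": 1, "ax": 0, "ay": 0, "az": 0},
    {"claw": 1, "x": 0, "y": 0, "z": 1, "ax": 0, "ay": 0, "az": 0}
  ]
}}

```text
clock: 19.9
tcp_pos: [0.5228, -0.0414, 0.1551]
orientation: [-0.001, -0.625, 0.781, 0.0]
wrist_force: [0.2, -0.6, 1.2]
finger_gap: -0.0001
```

Request:
{"fn": "servo_tool", "kwargs": {
  "increments": [
    {"claw": 1, "x": -0.5, "y": -0.8, "z": 0.5, "ax": 0, "ay": 0, "az": 0},
    {"claw": 1, "x": -0.5, "y": -0.8, "z": 0.5, "ax": 0, "ay": 0, "az": 0},
    {"claw": 1, "x": -0.5, "y": -0.8, "z": 0, "ax": 0, "ay": 0, "az": 0},
    {"claw": 1, "x": -0.5, "y": -0.8, "z": 0, "ax": 0, "ay": 0, "az": 0},
    {"claw": 1, "x": 0, "y": 0, "z": 0, "ax": 0, "ay": 0, "az": 0}
  ]
}}

```text
clock: 20.4
tcp_pos: [0.4719, -0.1229, 0.1795]
orientation: [-0.001, -0.624, 0.782, 0.0]
wrist_force: [-0.4, 0.7, -0.2]
finger_gap: 0.0001
```

```bash
python3 look.py k
python3 - <<'E'
from h import *
import cv2
im=env.read_camera("top")[:,:,::-1]
cv2.imwrite("pics/kt.png",im)
cv2.imwrite("pics/kt2.png",cv2.resize(im[180:260,195:295],None,fx=7,fy=7,interpolation=cv2.INTER_CUBIC))
yh=np.array([np.cos(np.radians(77.3)),np.sin(np.radians(77.3)),0])
P=np.array((.550,.076,0))-.07*yh;P[2]=.0435
for th in(1.3,1.45,1.6):
  q=P+.08*(-yh*np.sin(th)+np.array([0,0,np.cos(th)]));print(th,(pix("scene",q)-[265,165])*5)
E
```

```text
{'clock': 20.4, 'joint_pos': [-0.419, 0.18, -0.3, 1.092, -0.001, -1.766], 'tcp_pos': [0.472, -0.123, 0.18], 'orientation': [-0.001, -0.624, 0.782, 0.0], 'ft_torque': [-0.002, -0.057, -0.07], 'wrist_force': [-0.426, 0.651, -0.152], 'finger_gap': 0.0}
1.3 [-27.2585511  261.40460691]
1.45 [-30.58683623 279.92032896]
1.6 [-30.34612163 299.20981128]
```

View pics/ks.png

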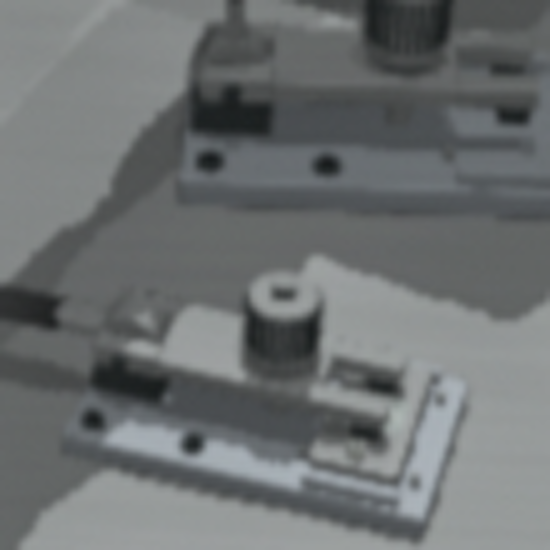

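View pics/kt.png

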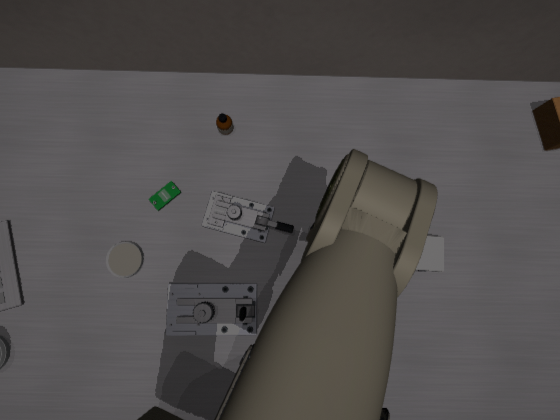

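Run:
```python
import numpy as np
from scipy.optimize import curve_fit
j=np.array([-1.9745,-1.7924,-1.6107,-1.4311,-1.2496,-1.0658,-.8843,-.7028,-.5213,-.4367,-.3528,-.325,-.2387,-.2105,-.1825,-.1141,-.0722,-.0583])
f=np.array([.0509,.0388,.0628,.075,.0559,.002,.0431,.09,.1052,.1194,.126,.1235,.1643,.1764,.1683,.175,.2086,.1511])
t=np.array([-.0749,-.0994,-.0923,-.0974,-.1061,-.0996,-.0886,-.0632,-.0324,-.0083,.0093,.0037,.0275,.021,.0258,.0319,.033,.036])
for n,y in(("ft",f),("tau",t)):
  for s in(None,.2):
    if s: g=lambda x,b,c:b+s*np.maximum(0,x-c); p0=[y[0],-.9]
    else: g=lambda x,b,c,k:b+k*np.maximum(0,x-c); p0=[y[0],-.9,.2]
    p,c=curve_fit(g,j,y,p0); print(n,s,p,np.sqrt(np.diag(c)),"end",g(-.0583,*p)-p[0],"past",-.0583-p[1])
```

```text
ft None [ 0.04756667 -0.88447437  0.16579956] [0.00816362 0.09774687 0.02349458] end 0.13697935017619334 past 0.8261743680153524
ft 0.2 [ 0.04692857 -0.78843896] [0.00770357 0.04927218] end 0.14602779214947523 past 0.730138960747376
tau None [-0.09495    -0.94525121  0.15669921] [0.00352805 0.04785728 0.01015357] end 0.13898455271816382 past 0.8869512051288699
tau 0.2 [-0.09404286 -0.8007961 ] [0.00429239 0.0274542 ] end 0.14849922076818398 past 0.7424961038409199
```

Both torque fits put the nut at +0.137 to +0.148 N·m above free, mid-window, and 0.73–0.89 rad past contact. The lever lies flat at crop px (30,303) (predicted 299 for 1.6 rad) and stays. I hand in.

```bash
python3 -c "
from workcell import env
print(env.hand_in(), env.get_state()['clock'])"
```

```text
the job is handed in; nothing more can be done
the job is handed in; nothing more can be done
```

The flow cell is clamped in the smaller holder and the job is handed in. No verdict was reported, and the strap force on the cell could only be inferred from the nut torque.

- **Nut:** I turned it about 2.15 rad clockwise with the lever up. It ended 0.137–0.148 N·m above free torque, near the middle of the 0.1–0.18 window. That is about 0.73–0.89 rad past contact. The contact angle is uncertain by about 0.1 rad between fits. Single torque readings scattered by about 0.02–0.03 N·m.
- **Lever:** I pushed it down its arc until force rose to about 24 N with almost no motion, which I took as the stop. After letting go, it stayed flat: its measured height in the picture is close to the 1.6 rad prediction. While opening off the nut, the fingers had apparently nudged the lever to about 0.08 rad, which still counts as up.
- **Bystanders:** The dish and bottle looked unmoved in the last top view. The slide box was partly hidden by the arm, so that one was not fully checked. The arm kept well above it.

The gripper was clear of everything when I handed in, at about 20.5 s.

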